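# Power up the bench in order

## Robot

A 7-joint arm with a two-finger parallel gripper is mounted at the origin on a cart in front of the work surface, level with it; the furniture and walls round the work are solid. World frame = base frame: x ahead of the robot, y to its left, z up, the work surface at z = 0. Lengths are in m, angles in rad, forces in N, time in s.
With the tool pointing down it reaches from about 0.35 to 0.9 m from the base axis. Payload 8.1 kg.
Tool frame: the origin (TCP) lies midway between the tips of the shut fingers; the grasp point (between the pads) lies 19 mm behind it; z points along the fingers, x is the direction in which the jaws open and shut, and the axes are right-handed (so a half turn about z gives the same grasp; the last joint's range is limited). The gripper opens to 92 mm and grips with 3 to 60 N. Pads are 19 mm wide; open, the fingers measure 130 mm over their backs; the gripper's body (75 mm by 190 mm) begins 47 mm behind the grasp point.
Start: joints at [-1.213, 0.434, 0.025, 1.573, -0.012, 1.134, -0.075], TCP at [0.278, 0.56, 0.227] pointing down, gripper open.
Joint ranges: [-2.62, 2.62], [-0.44, 2.09], [-1.27, 1.32], [0.08, 2.57], [-1.32, 4.46], [0.12, 2], [-2.74, 2.74]. Speed limits (rad/s): [2.22, 2.22, 3.01, 3.01, 3.14, 3.14, 3.14].

## Interface

Orientations are given as a rotation vector (axis times angle).
In Python, from cell import arm gives the robot as it stands.
- The arm moves only by the tool jog_arm, never from a script. Its argument "commands" is a list of rows, each an object with "translation": the shift along the tool's x, y, z in mm, a list of three; "turn": the turn, a rotation vector about the tool's x, y, z in rad, a list of three. A call has 1 to 12 rows; each row is the pose to reach, as a shift and turn from the pose commanded when the call began, along the tool's axes at that moment; what a row does not reach only later rows make up. A row lasts 1/12 s, in which the tool goes at most 41.7 mm and 7.16 degrees, less where a joint would pass 70% of its speed; a pose out of reach is approached as far as the arm can. A call with a gripper value outside its range is refused whole. "claw" is the closure, from -1 (fully open) to 1 (shut), so that 0 is half open, set as the call begins (left out, the last holds). The fingers move at their own pace and stop on an object; "grip_force" is the grip in N (left out, the last holds). Time passes only in rows, so rows that repeat a pose let the fingers close. It gives the time, the measured TCP pose, the force and the opening at its end, in the units of the state.
- arm.observe(): the state, without advancing time (a new reading comes with each control period).
- arm.get_image(name): name is "scene" or "top" or "wrist"; returns the picture (480x640x3 uint8, blue, green, red); there is no depth.
- arm.camera_info(name): a dict with "vertical_fov" (degrees; the focal length in pixels is half the picture's height over the tangent of half this angle, whatever the lens; pixels are square), "cx", "cy" (the principal point, pixels), "distortion" ([k1, k2, p1, p2, k3] as OpenCV has them; the pictures are not rectified), "eye" and "rotation" of the camera in the world. Camera axes: x right, y up, looking along -z (the intrinsics and any distortion apply to the point x, -y, -z); pixel columns grow to the right and rows downward; lengths in m; the calibration is good to about 2 mm. A picture is of the moment at which its call begins: read the wrist's pose just before it. camera_info takes no time and is no camera call; for the wrist camera it gives the pose at the moment of the call.
- arm.sign_off(): hands the job in, once; it reports no verdict.
Trained networks look in the newest picture that a camera, given by its name, has taken for a name from the list of things; names that differ only in an ending like _2 or _b are one class to them, and where a whole thing is asked for, a point or a joint stands for the part that bears it (a point fixed in the world has none). Each returns a list of dicts, best first, with "confidence" (0 to 1); they miss things now and then, are a little off and sometimes report something else, mostly with a low value. They report only what shows in the picture. A call takes as long as a camera call.
- arm.trace(camera, query): "region" (480x640 bool, what is visible of it) and "box" ([left, top, width, height] in pixels, round what is visible of it).
- arm.landmark_of(camera, query): "at" ([column, row] in pixels: a listed point, or the origin of a listed thing).
The state is a dict: "clock": time; "joints": joint angles; "dq": joint speeds; "joint_efforts": joint torques, N m; "position": TCP position; "ee_rot": TCP orientation; "force": force on the tool from outside, world axes, zero at the start; "ft_torque": the same for the moment, N m; "width": opening from 0.0 (shut) to 1.0 (fully open).
Only numpy, scipy, OpenCV 4.12 (cv2) and the standard library are available. Lean on these libraries where they do the work, as an engineer would, in place of code of your own. Each camera call takes 0.05 s, during which the arm holds its last target. There are 200 camera calls.

## Task

Power up the bench on the white console: with a fingertip, press the red button gently all the way in, then the blue one, then the yellow one; each has a springy cap and stays in by itself. Leave the black button out, keep every switch cassette seated in its bay, and do not disturb the things standing round the console.

Things in the scene. Friction and masses are not known exactly. Their poses are not given: they have to be found in the camera images.
- console: White power console, fixed to the bench: 268 mm long along its own y, 106 mm deep along its own x, origin under the middle of its row of bays, z up. Four open bays in a row along y, 63 mm apart (57 mm square, floor 10 mm and walls 34 mm above the bench); a white strip with lamps, 48 mm high, runs behind the bays on the +x side. Which cassette stands in which bay varies.
- cassette_red: Grey switch cassette, 52 x 52 x 42 mm, with the red button on top; it stands loosely in a bay of the console with about 2.5 mm play all round and must stay there. Origin: centre of its underside, 10 mm above the bench; z up.
- top_red (a point): Centre of the flat top of the red button, a round upright cap 30 mm across that stands about 26 mm out of its cassette; its top is about 78 mm above the bench when out, and this point goes down with it. The cap is springy: it gives up to 12 mm on its plunger at 0.8 N per mm and comes back when let go. With the plunger at its stop and the cap half squeezed, the top is about 16 mm lower than when out (about 5 N); 22 mm lower is rigid.
- button_red (a joint): How far the plunger of the red button is in, in m: 0 fully out, 0.010 at its stop. It resists with about 2.5 N all the way and stays where it is left. The cap's own springy give is not counted.
- cassette_blue: Grey switch cassette, 52 x 52 x 42 mm, with the blue button on top; it stands loosely in a bay of the console with about 2.5 mm play all round and must stay there. Origin: centre of its underside, 10 mm above the bench; z up.
- top_blue (a point): Centre of the flat top of the blue button, a round upright cap 30 mm across that stands about 26 mm out of its cassette; its top is about 78 mm above the bench when out, and this point goes down with it. The cap is springy: it gives up to 12 mm on its plunger at 0.8 N per mm and comes back when let go. With the plunger at its stop and the cap half squeezed, the top is about 16 mm lower than when out (about 5 N); 22 mm lower is rigid.
- button_blue (a joint): How far the plunger of the blue button is in, in m: 0 fully out, 0.010 at its stop. It resists with about 2.5 N all the way and stays where it is left. The cap's own springy give is not counted.
- cassette_yellow: Grey switch cassette, 52 x 52 x 42 mm, with the yellow button on top; it stands loosely in a bay of the console with about 2.5 mm play all round and must stay there. Origin: centre of its underside, 10 mm above the bench; z up.
- top_yellow (a point): Centre of the flat top of the yellow button, a round upright cap 30 mm across that stands about 26 mm out of its cassette; its top is about 78 mm above the bench when out, and this point goes down with it. The cap is springy: it gives up to 12 mm on its plunger at 0.8 N per mm and comes back when let go. With the plunger at its stop and the cap half squeezed, the top is about 16 mm lower than when out (about 5 N); 22 mm lower is rigid.
- button_yellow (a joint): How far the plunger of the yellow button is in, in m: 0 fully out, 0.010 at its stop. It resists with about 2.5 N all the way and stays where it is left. The cap's own springy give is not counted.
- cassette_black: Grey switch cassette, 52 x 52 x 42 mm, with the black button on top; it stands loosely in a bay of the console with about 2.5 mm play all round and must stay there. Origin: centre of its underside, 10 mm above the bench; z up.
- top_black (a point): Centre of the flat top of the black button, a round upright cap 30 mm across that stands about 26 mm out of its cassette; its top is about 78 mm above the bench when out, and this point goes down with it. The cap is springy: it gives up to 12 mm on its plunger at 0.8 N per mm and comes back when let go. With the plunger at its stop and the cap half squeezed, the top is about 16 mm lower than when out (about 5 N); 22 mm lower is rigid.
- button_black (a joint): How far the plunger of the black button is in, in m: 0 fully out, 0.010 at its stop. It resists with about 2.5 N all the way and stays where it is left. The cap's own springy give is not counted.
- tube: Loose 50 ml tube with a red screw cap, 33 mm across, 112 mm tall, standing in front of the console; a bystander. Origin: centre of its underside.
- dish: Loose round dish, 91 mm across, 15 mm high, in front of the console; a bystander. Origin: centre of its underside.
- beaker: Loose clear beaker, 62 x 56 mm, 71 mm tall, standing behind the console; a bystander. Origin: centre of its underside.
- pen: Loose marker pen with black cap, 134 mm long, 12 mm thick, lying at the left end of the console; a bystander. Origin: centre of its underside.

How it is judged:
By the outcome, as a careful person would: the job done as asked, in the order asked, and still so for the second after the job is handed in, with the robot touching nothing.
It also fails if it takes over 40 s, if anything falls off the work surface, if the arm or the gripper's body presses on something with over 40 N, if the wrist force passes 120 N, or if a joint passes its speed limit or range.

## Working session

There is one attempt and no reset: what is moved stays moved. The work goes in short steps, Python scripts to look and compute and a tool call to move; the robot and the scene stay as the last step left them, time stands still between calls to the robot, and variables do not carry over. Pictures are saved under pics/ and viewed, about 8 in all and at most 12, crops included, and the job is handed in when it is done.

Besides the shell and the picture viewer there is one more tool, called after "Call:" as a command line: name --argument value ..., lists and objects as JSON in quotes. jog_arm: Moves the arm, as the interface text tells. Its arguments: {"type":"object","properties":{"commands":{"type":"array","items":{"type":"object","properties":{"translation":{"type":"array","items":{"type":"number"}},"turn":{"type":"array","items":{"type":"number"}}}}},"claw":{"type":"number"},"grip_force":{"type":"number"}},"required":["commands"]}

```bash
mkdir -p pics
cat > h.py <<'E'
import numpy as np, cv2
from cell import arm
from scipy.spatial.transform import Rotation as R
def ray(ci,px):
    f=240/np.tan(np.radians(ci["vertical_fov"])/2)
    K=np.array([[f,0,ci["cx"]],[0,f,ci["cy"]],[0,0,1]])
    u=cv2.undistortPoints(np.array([[px]],float),K,np.array(ci["distortion"],float))[0,0]
    Rm=np.array(ci["rotation"]); Rm=Rm if Rm.shape==(3,3) else R.from_rotvec(Rm).as_matrix()
    d=Rm@np.array([u[0],-u[1],-1]); return np.array(ci["eye"]),d/np.linalg.norm(d)
def atz(ci,px,z):
    e,d=ray(ci,px); return e+d*(z-e[2])/d[2]
def tri(rs):
    A=np.zeros((3,3));b=np.zeros(3)
    for e,d in rs:
        P=np.eye(3)-np.outer(d,d);A+=P;b+=P@e
    x=np.linalg.solve(A,b); return x,max(np.linalg.norm(np.cross(x-e,d)) for e,d in rs)
E
python3 - <<'E'
from h import *
s=arm.observe(); print(s)
for c in("scene","top"):
    cv2.imwrite(f"pics/{c}0.png",arm.get_image(c)); ci=arm.camera_info(c); print(c,ci)
rs={}
for n in["red","blue","yellow","black"]:
    for c in("scene","top"):
        l=arm.landmark_of(c,"top_"+n)
        if l: rs.setdefault(n,[]).append(ray(arm.camera_info(c),l[0]["at"])); print(n,c,l[0],atz(arm.camera_info(c),l[0]["at"],.078).round(4))
    if len(rs.get(n,[]))==2: print(tri(rs[n]))
E
```

```text
{'clock': 0.0, 'joints': array([-1.21260225,  0.43523049,  0.02496014,  1.57411159, -0.01161294,
        1.13400709, -0.07509465]), 'dq': array([-0.00339836,  0.00021355,  0.00087267,  0.00057526,  0.00044183,
       -0.00142474, -0.00052427]), 'joint_efforts': array([ 6.19374623e-04, -6.67830563e+01,  9.85500924e-01, -3.14464974e+01,
       -6.04389142e-02,  4.27285081e-02,  2.06032705e-04]), 'position': array([0.27772044, 0.55932104, 0.22593456]), 'ee_rot': array([ 2.66927439e+00,  1.65486209e+00, -2.03712962e-03]), 'force': array([-0.04359258,  0.17553724, -0.02764858]), 'ft_torque': array([-0.06288478, -0.01417564, -0.01703582]), 'width': 0.9988419642244685}
scene {'vertical_fov': 55.05529673675699, 'cx': 325.74799189470366, 'cy': 235.55620818289032, 'distortion': array([-0.04271498,  0.        ,  0.        ,  0.        ,  0.        ]), 'eye': array([ 0.05376491, -0.41361704,  0.690241  ]), 'rotation': array([ 0.68957217, -0.35862249, -0.87315198])}
top {'vertical_fov': 47.70342864352191, 'cx': 318.41737248687014, 'cy': 242.05777956320603, 'distortion': array([-0.15146239,  0.   
[... 431 characters left out ...]
.5], 'confidence': 0.82} [ 0.5079 -0.163   0.078 ]
blue top {'at': [329.0, 270.9], 'confidence': 0.75} [ 0.49   -0.1038  0.078 ]
(array([ 0.5074443 , -0.12935296,  0.05584436]), np.float64(0.029759586514720267))
yellow scene {'at': [399.1, 277.3], 'confidence': 0.81} [ 0.5141 -0.2313  0.078 ]
yellow top {'at': [406.3, 255.5], 'confidence': 0.72} [ 0.5165 -0.2257  0.078 ]
(array([ 0.51807455, -0.22809943,  0.07129581]), np.float64(0.0015718711351639552))
black scene {'at': [328.4, 250.1], 'confidence': 0.73} [ 0.4899 -0.1006  0.078 ]
black top {'at': [324.3, 268.9], 'confidence': 0.7} [ 0.493  -0.0964  0.078 ]
(array([ 0.49388071, -0.0969394 ,  0.07179831]), np.float64(0.0006428210396583294))
```

View pics/scene0.png

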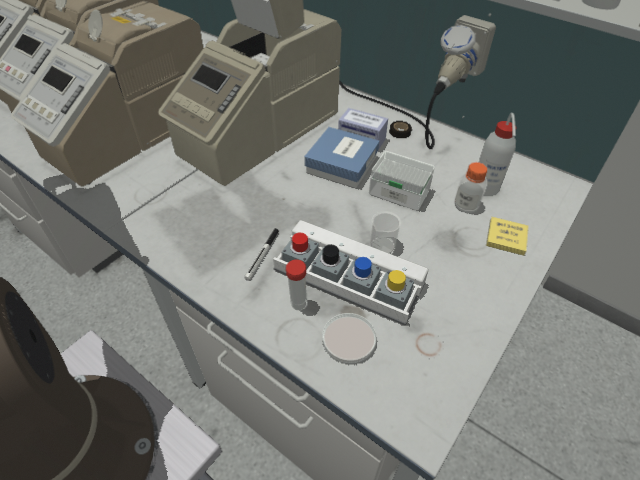

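View pics/top0.png

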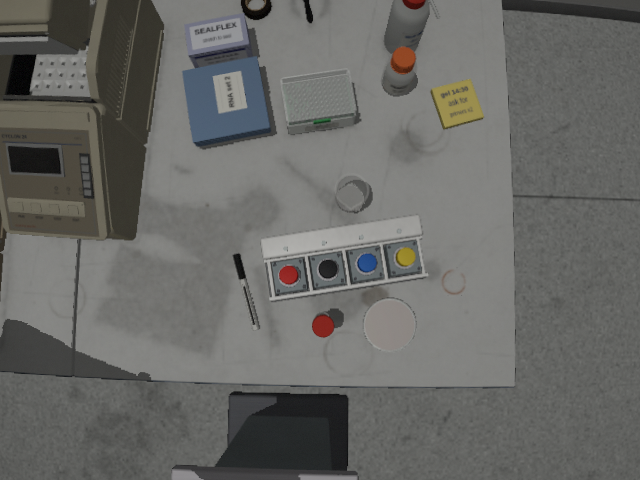

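The row from left to right is red, black, blue, yellow. In the top view they sit at (289,274), (328,268), (367,262) and (405,256), so the network's blue in "top" was really the black button. The tube is at (323,325), the beaker at (352,194), the dish at (390,324) and the pen at (246,290).

```bash
cat >> h.py <<'E'
RNG={"red":[((0,150,60),(6,255,255)),((174,150,60),(180,255,255))],"blue":[((105,130,50),(125,255,255))],"yellow":[((20,120,80),(35,255,255))],"black":[((0,0,0),(180,255,45))]}
def blob(im,n,near,r=30):
    h=cv2.cvtColor(im,cv2.COLOR_BGR2HSV); m=sum(cv2.inRange(h,a,b) for a,b in RNG[n])
    k=np.zeros_like(m);cv2.circle(k,tuple(int(v) for v in near),r,255,-1);m=cv2.bitwise_and(m,k)
    N,L,S,C=cv2.connectedComponentsWithStats(m); i=1+np.argmax(S[1:,4]); return C[i],S[i]
def shift(p):  # world target -> tool-axis shift mm from current
    s=arm.observe(); return R.from_rotvec(s["ee_rot"]).inv().apply(np.array(p)-s["position"])*1000
E
python3 - <<'E'
from h import *
near={"red":((300,240),(289,274)),"black":((330,254),(328,268)),"blue":((363,267),(367,262)),"yellow":((397,280),(405,256))}
for n,(a,b) in near.items():
    rs=[]
    for c,p in(("scene",a),("top",b)):
        C,S=blob(cv2.imread(f"pics/{c}0.png"),n,p,14); ci=arm.camera_info(c); rs.append(ray(ci,C)); print(n,c,C.round(1),S,atz(ci,C,.075).round(4))
    x,e=tri(rs); print(x.round(4),round(e,4))
ci=arm.camera_info("top"); print("tube",atz(ci,(323,325),.112),"dish",atz(ci,(390,324),.015))
print(shift([.43,-.13,.30]))
w=arm.camera_info("wrist"); Rt=R.from_rotvec(arm.observe()["ee_rot"]); print(w["vertical_fov"],Rt.inv().apply(w["eye"]-arm.observe()["position"]),(Rt.inv()*R.from_rotvec(w["rotation"])).as_matrix().round(2))
E
```

```text
red scene [299.7 241.8] [292 233  16  19 249] [ 0.4762 -0.0463  0.075 ]
red top [288.3 274.5] [279 266  19  18 259] [ 0.4833 -0.0398  0.075 ]
[ 0.4841 -0.0392  0.0634] 0.0002
black scene [330.5 254.4] [323 245  16  20 246] [ 0.4862 -0.1079  0.075 ]
black top [327.6 268.5] [319 260  18  18 260] [ 0.4939 -0.1016  0.075 ]
[ 0.4948 -0.1018  0.0627] 0.0
blue scene [362.5 266.6] [355 257  16  20 277] [ 0.4979 -0.1681  0.075 ]
blue top [366.6 262.5] [357 254  20  18 271] [ 0.5045 -0.1632  0.075 ]
[ 0.5054 -0.164   0.0647] 0.0
yellow scene [396.1 280.2] [388 270  18  21 305] [ 0.508  -0.2296  0.075 ]
yellow top [405.2 256.5] [396 248  19  18 275] [ 0.5152 -0.2244  0.075 ]
[ 0.5163 -0.2262  0.0638] 0.0
tube [ 0.40648728 -0.09573709  0.112     ] dish [ 0.4067996  -0.20861288  0.015     ]
[-550.19113218  442.96794339  -73.2451045 ]
61.093856646147884 [ 0.00059238 -0.07433116 -0.15789667] [[ 1.   -0.   -0.  ]
 [-0.   -0.96 -0.27]
 [-0.    0.27 -0.96]]
```

Call:
jog_arm --commands '[{"translation": [-30, 28, -40], "turn": [0, 0, -0.1]}, {"translation": [-60, 55, -60], "turn": [0, 0, -0.2]}, {"translation": [-90, 83, -60], "turn": [0, 0, -0.3]}, {"translation": [-120, 110, -60], "turn": [0, 0, -0.4]}, {"translation": [-150, 138, -60], "turn": [0, 0, -0.5]}, {"translation": [-180, 166, -60], "turn": [0, 0, -0.6]}, {"translation": [-210, 194, -60], "turn": [0, 0, -0.635]}, {"translation": [-240, 222, -60], "turn": [0, 0, -0.635]}, {"translation": [-270, 250, -60], "turn": [0, 0, -0.635]}, {"translation": [-300, 277, -60], "turn": [0, 0, -0.635]}, {"translation": [-330, 305, -60], "turn": [0, 0, -0.635]}, {"translation": [-360, 333, -60], "turn": [0, 0, -0.635]}]' --claw 1 --grip_force 10

```text
clock: 1.5
position: [0.4137, 0.0956, 0.2871]
ee_rot: [2.02, 2.406, 0.002]
force: [1.3, 0.5, 0.7]
width: 0.18
```

Run:
```python
from h import *
s=arm.observe();print(s["position"],s["ee_rot"],s["width"],s["clock"],shift([.47,-.13,.24]))
```

```text
[0.41367199 0.09563448 0.28713357] [2.01968666e+00 2.40600075e+00 1.80545263e-03] 0.1797263316705557 1.5 [-232.00682844   16.33386512   47.02526532]
```

Call:
jog_arm --commands '[{"translation": [-32, 2, 7]}, {"translation": [-64, 5, 14]}, {"translation": [-96, 7, 20]}, {"translation": [-128, 10, 27]}, {"translation": [-160, 12, 34]}, {"translation": [-192, 15, 41]}, {"translation": [-215, 16, 47]}, {"translation": [-224, 16, 47]}, {"translation": [-224, 16, 47]}, {"translation": [-224, 16, 47]}]'

```text
schema error: expected keys translation, turn
```

```bash
cat > m.py <<'E'
from h import *
import sys
c0=arm.camera_info("wrist"); im=arm.get_image("wrist"); ci=c0; cv2.imwrite(f"pics/{sys.argv[1]}.png",im)
s=arm.observe(); print(s["position"].round(4),s["ee_rot"].round(4),s["width"],s["clock"],s["force"].round(2))
G={"red":(.4835,-.040,.075),"black":(.494,-.1015,.075),"blue":(.505,-.163,.075),"yellow":(.5155,-.2245,.075)}
f=240/np.tan(np.radians(ci["vertical_fov"])/2);K=np.array([[f,0,ci["cx"]],[0,f,ci["cy"]],[0,0,1]])
Rm=R.from_rotvec(ci["rotation"])
for n,g in G.items():
    q=Rm.inv().apply(np.array(g)-ci["eye"])*[1,-1,-1]
    p=cv2.projectPoints(q[None],np.zeros(3),np.zeros(3),K,np.array(ci["distortion"]))[0][0,0]
    try: C,S=blob(im,n,p,45); print(n,p.round(0),C.round(1),S,atz(ci,C,.075).round(4))
    except Exception as e: print(n,p,e)
    l=arm.landmark_of("wrist","top_"+n); print([(x["at"],x["confidence"],atz(ci,x["at"],.078).round(4)) for x in l[:1]])
E
python3 m.py w1
```

```text
[0.4158 0.0873 0.2873] [ 2.0279e+00  2.3952e+00 -1.0000e-03] 0.13837760664159243 1.55 [ 1.11 -7.1   0.08]
red [167. 247.] [171.9 245.1] [155 229  35  33 854] [ 0.4803 -0.0357  0.075 ]
[([165.2, 247.8], 0.64, array([ 0.483, -0.041,  0.078]))]
black [105. 247.] [109.8 244.7] [ 92 229  37  32 873] [ 0.4908 -0.0968  0.075 ]
[([107.0, 250.1], 0.68, array([ 0.4956, -0.098 ,  0.078 ]))]
blue [ 45. 247.] [ 50.  244.8] [ 31 229  39  33 932] [ 0.5018 -0.1581  0.075 ]
[([41.2, 251.5], 0.66, array([ 0.5093, -0.1655,  0.078 ]))]
yellow [-11. 246.] [  5.8 242.6] [  0 229  15  29 321] [ 0.508  -0.2056  0.075 ]
[([48.2, 133.8], 0.58, array([ 0.3932, -0.1579,  0.078 ]))]
```

View pics/w1.png

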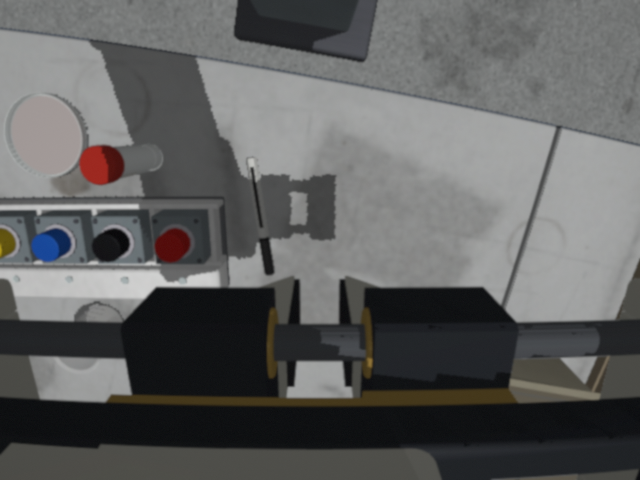

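The row's far end is cut off on the left of the image. Red is at (172,245), black at (110,245), blue at (50,245), and the fingers are still closing at about (315,340).

Call:
jog_arm --commands '[{"translation": [-32, 2, 7], "turn": [0, 0, 0]}, {"translation": [-64, 5, 14], "turn": [0, 0, 0]}, {"translation": [-96, 7, 20], "turn": [0, 0, 0]}, {"translation": [-128, 10, 27], "turn": [0, 0, 0]}, {"translation": [-160, 12, 34], "turn": [0, 0, 0]}, {"translation": [-192, 15, 41], "turn": [0, 0, 0]}, {"translation": [-215, 16, 47], "turn": [0, 0, 0]}, {"translation": [-224, 16, 47], "turn": [0, 0, 0]}, {"translation": [-224, 16, 47], "turn": [0, 0, 0]}, {"translation": [-224, 16, 47], "turn": [0, 0, 0]}]'

```text
clock: 2.58
position: [0.4684, -0.1185, 0.2397]
ee_rot: [-2.018, -2.407, -0.0]
force: [0.9, 1.5, -0.2]
width: 0.004
```

```bash
python3 m.py w2
```

```text
[ 0.4684 -0.118   0.2398] [-2.0164e+00 -2.4081e+00 -9.0000e-04] 0.003350210255464331 2.6333 [-0.03  0.26  0.4 ]
red [407. 246.] [407.7 243.8] [ 390  225   37   38 1060] [ 0.4814 -0.0402  0.075 ]
[([408.5, 247.0], 0.69, array([ 0.4831, -0.0398,  0.078 ]))]
black [333. 246.] [334.2 243.5] [ 317  224   36   39 1087] [ 0.4917 -0.1007  0.075 ]
[([335.1, 246.3], 0.97, array([ 0.4931, -0.0998,  0.078 ]))]
blue [258. 246.] [259.6 243.4] [ 241  224   37   39 1096] [ 0.5025 -0.1617  0.075 ]
[([256.2, 245.5], 0.96, array([ 0.5038, -0.164 ,  0.078 ]))]
yellow [184. 245.] [186.8 242.5] [ 167  224   40   38 1149] [ 0.5125 -0.2221  0.075 ]
[([184.3, 244.2], 0.6, array([ 0.5132, -0.2232,  0.078 ]))]
```

View pics/w2.png

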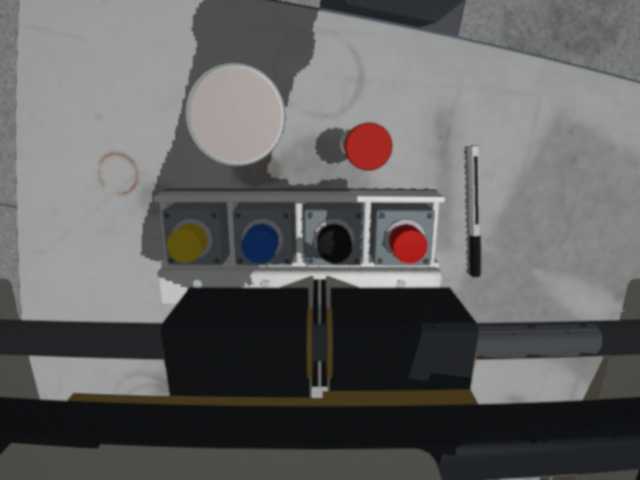

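The picture agrees with the measurements: red (408,244), black (334,244), blue (260,243) and yellow (187,243), with the fingers shut. I'll move above red next.

Call:
jog_arm --commands '[{"translation": [25, 10, 35], "turn": [0, 0, 0]}, {"translation": [50, 19, 70], "turn": [0, 0, 0]}, {"translation": [74, 28, 100], "turn": [0, 0, 0]}, {"translation": [74, 28.5, 125], "turn": [0, 0, 0]}, {"translation": [74, 28.5, 145], "turn": [0, 0, 0]}, {"translation": [74, 28.5, 145], "turn": [0, 0, 0]}, {"translation": [74, 28.5, 145], "turn": [0, 0, 0]}, {"translation": [74, 28.5, 145], "turn": [0, 0, 0]}]'

```text
clock: 3.5
position: [0.4842, -0.0424, 0.096]
ee_rot: [2.019, 2.405, 0.002]
force: [0.7, -0.3, 0.6]
width: 0.006
```

```bash
python3 m.py w3; python3 -c "
from h import *
print(shift([.4835,-.040,.085]))
im=arm.get_image('scene');cv2.imwrite('pics/s3.png',cv2.resize(im[180:340,220:460],None,fx=3,fy=3))"
```

```text
[ 0.4844 -0.0425  0.0962] [2.0192 2.4045 0.0027] 0.004448707204812803 3.55 [ 0.14 -0.41  0.53]
red [323. 280.] [327.  261.6] [ 297  240   60   45 1865] [ 0.474  -0.0397  0.075 ]
[([326.8, 280.3], 0.77, array([ 0.482 , -0.0383,  0.078 ]))]
black [192. 279.] [199.  281.9] [ 164  239   72   86 4600] [ 0.4947 -0.0979  0.075 ]
[([194.7, 280.7], 0.59, array([ 0.4931, -0.0993,  0.078 ]))]
blue [ 67. 278.] [ 74.3 272.9] [  37  239   75   68 3597] [ 0.5013 -0.1592  0.075 ]
[([62.3, 278.4], 0.79, array([ 0.5038, -0.1635,  0.078 ]))]
yellow [-46. 276.] [  0. 276.] [  0 276   1   1   1] [ 0.5104 -0.1985  0.075 ]
[]
[ 2.49501525 -0.17818829 10.78872015]
```

View pics/s3.png

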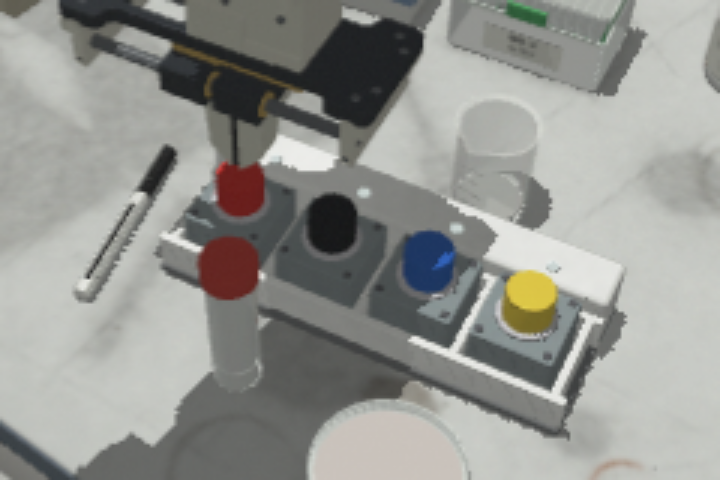

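The shut fingertips are just above the red cap (crop 240,180), with the tube clear in front. I'll shift 3 mm and press in stages.

Call:
jog_arm --commands '[{"translation": [3, -0.5, 8], "turn": [0, 0, 0]}, {"translation": [3, -0.5, 14], "turn": [0, 0, 0]}, {"translation": [3, -0.5, 18], "turn": [0, 0, 0]}, {"translation": [3, -0.5, 22], "turn": [0, 0, 0]}, {"translation": [3, -0.5, 25], "turn": [0, 0, 0]}, {"translation": [3, -0.5, 25], "turn": [0, 0, 0]}, {"translation": [3, -0.5, 25], "turn": [0, 0, 0]}]'

```text
clock: 4.38
position: [0.4822, -0.0395, 0.0695]
ee_rot: [-2.02, -2.406, 0.001]
force: [-0.5, 1.4, 2.4]
width: 0.005
```

Call:
jog_arm --commands '[{"translation": [0, 0, 3], "turn": [0, 0, 0]}, {"translation": [0, 0, 6], "turn": [0, 0, 0]}, {"translation": [0, 0, 8], "turn": [0, 0, 0]}, {"translation": [0, 0, 8], "turn": [0, 0, 0]}, {"translation": [0, 0, 8], "turn": [0, 0, 0]}, {"translation": [0, 0, 8], "turn": [0, 0, 0]}]'

```text
clock: 4.88
position: [0.4825, -0.0396, 0.0618]
ee_rot: [2.02, 2.406, 0.0]
force: [-1.2, 1.3, 5.1]
width: 0.006
```

Call:
jog_arm --commands '[{"translation": [0, 0, -8], "turn": [0, 0, 0]}, {"translation": [0, 0, -20], "turn": [0, 0, 0]}, {"translation": [0, 0, -45], "turn": [0, 0, 0]}, {"translation": [0, 0, -48], "turn": [0, 0, 0]}, {"translation": [-35, 0, -48], "turn": [0, 0, 0]}, {"translation": [-70, 0, -48], "turn": [0, 0, 0]}, {"translation": [-105, 0, -48], "turn": [0, 0, 0]}, {"translation": [-125, 0, -48], "turn": [0, 0, 0]}, {"translation": [-125, 0, -40], "turn": [0, 0, 0]}, {"translation": [-125, 0, -35], "turn": [0, 0, 0]}, {"translation": [-125, 0, -35], "turn": [0, 0, 0]}, {"translation": [-125, 0, -35], "turn": [0, 0, 0]}]'

```text
clock: 5.88
position: [0.5035, -0.161, 0.0962]
ee_rot: [-2.017, -2.407, 0.0]
force: [-0.1, -1.1, 0.6]
width: 0.003
```

```bash
python3 m.py w4; python3 -c "
from h import *
print(shift([.5045,-.163,.0615]))
im=arm.get_image('scene');cv2.imwrite('pics/s4.png',cv2.resize(im[180:340,220:460],None,fx=3,fy=3))"
```

```text
[ 0.5038 -0.1611  0.0966] [-2.0168e+00 -2.4073e+00 -1.0000e-04] 0.00565282036063009 5.9333 [-0.19  1.41  0.4 ]
red [568. 282.] [556.4 271.3] [ 525  243   64   58 2820] [ 0.4793 -0.0477  0.075 ]
[([564.5, 278.7], 0.81, array([ 0.4814, -0.0444,  0.078 ]))]
black [443. 282.] [438.6 285.6] [ 399  242   77   86 4723] [ 0.4962 -0.1034  0.075 ]
[([448.9, 286.7], 0.97, array([ 0.4948, -0.0995,  0.078 ]))]
blue [313. 283.] [313.3 262.6] [ 284  242   60   42 1717] [ 0.4951 -0.1645  0.075 ]
[([313.1, 285.0], 0.63, array([ 0.5049, -0.1628,  0.078 ]))]
yellow [182. 281.] [186.  270.8] [ 153  241   69   67 2983] [ 0.5098 -0.2232  0.075 ]
[([181.2, 283.4], 0.84, array([ 0.5152, -0.2241,  0.078 ]))]
[-1.18168471e+00  3.48757674e-02  3.54855969e+01]
```

View pics/s4.png

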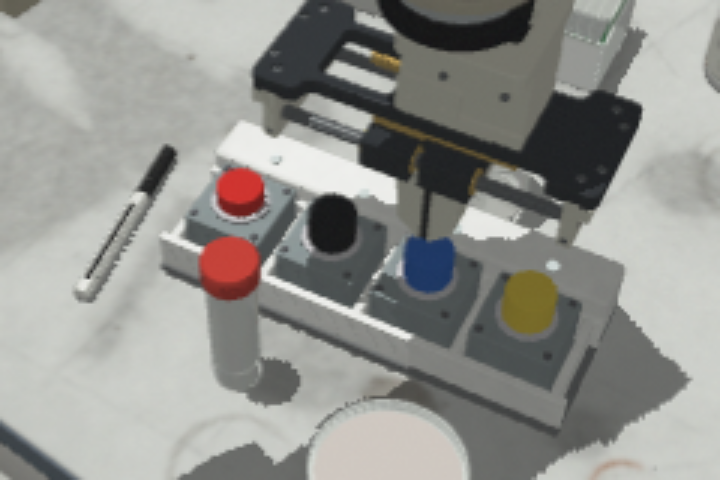

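Red is visibly down at crop (240,190) and its cassette is seated. The tip is above blue (430,250), so I'll press blue.

Call:
jog_arm --commands '[{"translation": [-1.5, 0.5, 8], "turn": [0, 0, 0]}, {"translation": [-1.5, 0.5, 14], "turn": [0, 0, 0]}, {"translation": [-1.5, 0.5, 18], "turn": [0, 0, 0]}, {"translation": [-1.5, 0.5, 22], "turn": [0, 0, 0]}, {"translation": [-1.5, 0.5, 26], "turn": [0, 0, 0]}, {"translation": [-1.5, 0.5, 29], "turn": [0, 0, 0]}, {"translation": [-1.5, 0.5, 32], "turn": [0, 0, 0]}, {"translation": [-1.5, 0.5, 35], "turn": [0, 0, 0]}, {"translation": [-1.5, 0.5, 35], "turn": [0, 0, 0]}, {"translation": [-1.5, 0.5, 35], "turn": [0, 0, 0]}, {"translation": [-1.5, 0.5, 35], "turn": [0, 0, 0]}]'

```text
clock: 7.1
position: [0.5046, -0.1639, 0.0618]
ee_rot: [-2.02, -2.406, 0.0]
force: [-2.3, 1.1, 5.2]
width: 0.012
```

Call:
jog_arm --commands '[{"translation": [0, 0, -8], "turn": [0, 0, 0]}, {"translation": [0, 0, -20], "turn": [0, 0, 0]}, {"translation": [0, 0, -45], "turn": [0, 0, 0]}, {"translation": [0, 0, -48], "turn": [0, 0, 0]}, {"translation": [-30, 0, -48], "turn": [0, 0, 0]}, {"translation": [-55, 0, -48], "turn": [0, 0, 0]}, {"translation": [-61, 0, -42], "turn": [0, 0, 0]}, {"translation": [-61, 0, -35], "turn": [0, 0, 0]}, {"translation": [-61, 0, -35], "turn": [0, 0, 0]}, {"translation": [-61, 0, -35], "turn": [0, 0, 0]}]'

```text
clock: 7.93
position: [0.5148, -0.2225, 0.096]
ee_rot: [-2.017, -2.406, 0.0]
force: [0.9, -0.2, 0.2]
width: 0.009
```

```bash
python3 m.py w5; python3 -c "
from h import *
print(shift([.515,-.2237,.0615]))
im=arm.get_image('scene');cv2.imwrite('pics/s5.png',cv2.resize(im[180:340,220:460],None,fx=3,fy=3))"
```

```text
[ 0.5151 -0.2225  0.0963] [-2.0172e+00 -2.4065e+00 -3.0000e-04] 0.0058948090562961 7.9833 [0.05 0.14 0.24]
red [680. 279.] [637.8 270. ] [636 261   4  16  48] [ 0.4828 -0.0666  0.075 ]
[]
black [568. 280.] [562.5 274.4] [ 524  242   77   66 3653] [ 0.4915 -0.1057  0.075 ]
[([576.6, 286.5], 0.76, array([ 0.4955, -0.0984,  0.078 ]))]
blue [444. 282.] [437.6 267.2] [ 407  241   62   54 2433] [ 0.4984 -0.1678  0.075 ]
[([439.2, 275.6], 0.79, array([ 0.5013, -0.1671,  0.078 ]))]
yellow [313. 281.] [312.1 262.1] [ 283  240   60   45 1847] [ 0.506  -0.2265  0.075 ]
[([313.2, 279.7], 0.61, array([ 0.5134, -0.2247,  0.078 ]))]
[-0.28557341 -0.65065492 35.43286301]
```

View pics/s5.png

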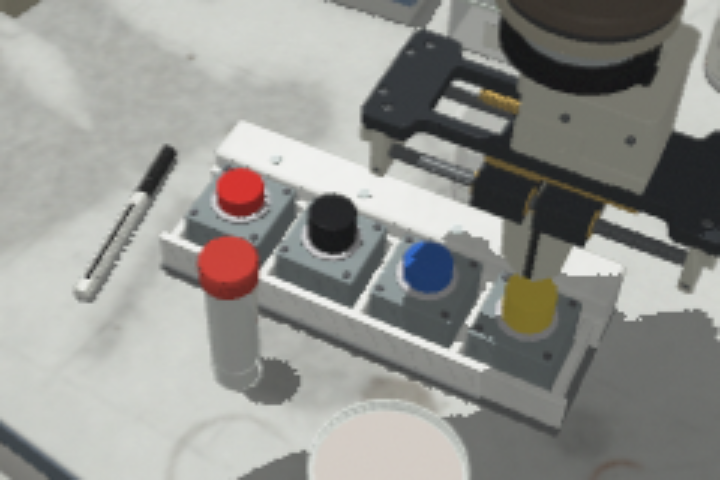

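Red (240,190) and blue (428,268) are in, black (332,225) is out, and the tip is above yellow (530,290). I'll press yellow.

Call:
jog_arm --commands '[{"translation": [-1, -0.5, 8], "turn": [0, 0, 0]}, {"translation": [-1, -0.5, 14], "turn": [0, 0, 0]}, {"translation": [-1, -0.5, 18], "turn": [0, 0, 0]}, {"translation": [-1, -0.5, 22], "turn": [0, 0, 0]}, {"translation": [-1, -0.5, 26], "turn": [0, 0, 0]}, {"translation": [-1, -0.5, 29], "turn": [0, 0, 0]}, {"translation": [-1, -0.5, 32], "turn": [0, 0, 0]}, {"translation": [-1, -0.5, 35], "turn": [0, 0, 0]}, {"translation": [-1, -0.5, 35], "turn": [0, 0, 0]}, {"translation": [-1, -0.5, 35], "turn": [0, 0, 0]}, {"translation": [-1, -0.5, 35], "turn": [0, 0, 0]}]'

```text
clock: 9.15
position: [0.5148, -0.225, 0.0618]
ee_rot: [-2.02, -2.406, -0.0]
force: [-2.4, 1.7, 4.2]
width: 0.006
```

Call:
jog_arm --commands '[{"translation": [0, 0, -8], "turn": [0, 0, 0]}, {"translation": [0, 0, -20], "turn": [0, 0, 0]}, {"translation": [0, 0, -50], "turn": [0, 0, 0]}, {"translation": [0, 0, -90], "turn": [0, 0, 0]}, {"translation": [0, 0, -130], "turn": [0, 0, 0]}, {"translation": [30, 0, -170], "turn": [0, 0, 0]}, {"translation": [60, -10, -180], "turn": [0, 0, 0]}, {"translation": [90, -20, -180], "turn": [0, 0, 0]}, {"translation": [90, -20, -180], "turn": [0, 0, 0]}, {"translation": [90, -20, -180], "turn": [0, 0, 0]}, {"translation": [90, -20, -180], "turn": [0, 0, 0]}]'

```text
clock: 10.07
position: [0.4801, -0.1403, 0.2423]
ee_rot: [2.019, 2.405, 0.001]
force: [0.0, -0.1, 0.2]
width: 0.003
```

```bash
python3 m.py w6; python3 -c "
from h import *
a=arm.get_image('scene')[180:340,220:460]
b=arm.get_image('wrist')[100:340,130:490]
cv2.imwrite('pics/f6.png',np.vstack([cv2.resize(a,(420,280)),cv2.resize(b,(420,280))]))"
```

```text
[ 0.4801 -0.1408  0.242 ] [2.0204e+00 2.4045e+00 1.0000e-04] 0.002391921109920798 10.1167 [ 0.33 -0.82  0.32]
red [435. 236.] [433.3 231.9] [416 216  35  33 902] [ 0.4803 -0.0427  0.075 ]
[([434.8, 231.5], 0.77, array([ 0.479 , -0.0426,  0.078 ]))]
black [361. 236.] [361.  233.6] [ 345  214   34   39 1033] [ 0.4922 -0.1021  0.075 ]
[([363.5, 237.6], 0.68, array([ 0.4945, -0.0998,  0.078 ]))]
blue [286. 236.] [288.1 231.8] [272 214  33  36 915] [ 0.5012 -0.1621  0.075 ]
[([287.3, 232.6], 0.74, array([ 0.5012, -0.1625,  0.078 ]))]
yellow [212. 235.] [216.  231.2] [199 214  35  35 960] [ 0.5112 -0.2214  0.075 ]
[([212.6, 231.4], 0.67, array([ 0.5109, -0.2236,  0.078 ]))]
```

View pics/f6.png

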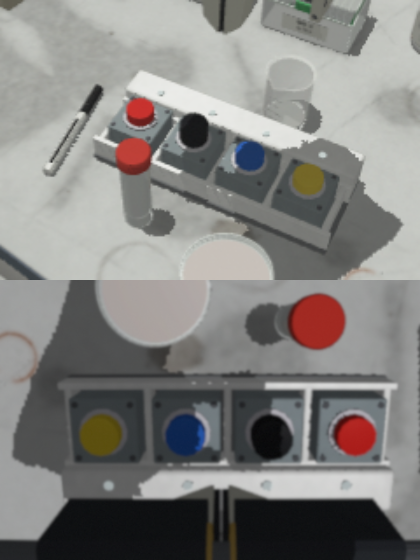

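All three coloured caps look down, black is out, and the bystanders stand as before. Before handing in, I'll compare the scene camera with the start by numbers.

Run:
```python
from h import *
im=arm.get_image("scene"); o=cv2.imread("pics/scene0.png")
for n,p in {"red":(300,240),"black":(330,254),"blue":(363,267),"yellow":(397,280)}.items():
    a,b=blob(o,n,p,14),blob(im,n,p,14); print(n,a[0].round(1),a[1],b[0].round(1),b[1])
d=cv2.absdiff(im,o)
for n in("tube","dish","beaker","pen"):
    l=arm.trace("scene",n); print(n,l[0]["box"],l[0]["confidence"]) if l else print(n,None)
    if l:
        x,y,w,h=[int(v) for v in l[0]["box"]]
        print(cv2.phaseCorrelate(*[np.float32(cv2.cvtColor(i[y-4:y+h+4,x-4:x+w+4],6)) for i in(o,im)]))
```

```text
red [299.7 241.8] [292 233  16  19 249] [299.8 243.6] [293 236  15  16 197]
black [330.5 254.4] [323 245  16  20 246] [330.6 254.4] [323 245  16  20 248]
blue [362.5 266.6] [355 257  16  20 277] [362.4 268.6] [355 261  16  17 222]
yellow [396.1 280.2] [388 270  18  21 305] [395.8 281.9] [388 274  17  17 244]
tube [285.8, 259.9, 20.7, 49.4] 0.76
((0.20289797400954512, 0.03421039200713949), 0.9679470136430528)
dish [320.8, 310.0, 56.5, 54.1] 0.89
((0.28874979182105065, -0.01709661236140647), 0.3679574301932007)
beaker [372.4, 213.1, 23.7, 36.0] 0.72
((-0.013811432325841366, 0.46620681610481896), 0.997169369397064)
pen [244.1, 232.0, 37.2, 49.8] 0.54
((0.5044219337777278, 0.01159426903640437), 0.9963614185651143)
```

```bash
python3 -c "
from h import *
print(arm.observe()['clock'],arm.sign_off())"
```

```text
the job is handed in; nothing more can be done
10.6667 None
```

I pressed red, then blue, then yellow with the shut fingertips and handed the job in at about 10.7 s, with the arm clear above the console.

- **Presses:** Each was taken down to a tip height of 62 mm, about 16 mm of travel. The wrist read 5.1 N for red, 5.2 N for blue and 4.2 N for yellow. Yellow's lower reading is within the sensor's roughly 1 N noise and well above the 2.5 N the plunger resists with.
- **Last checks:** In the scene camera the three pressed caps sit lower by about the same amount, and black is unchanged. In the last pictures the cassettes look seated. The tube, dish, beaker and pen moved no more than about half a pixel. The dish comparison was less certain (match quality 0.37) because the gripper's shadow had moved off it.
- **Disagreements:** At the start the network confused blue with black in the top view; I corrected this from the picture. Two-view cap heights came out low: about 63 mm from the colour patches and 69–72 mm from the network's points, against the stated 78 mm. The colour patches include the cap sides, so I relied on the contact force for depth.

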